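# Open a safety-capped fluid bottle on the filling stand

## Robot

A 6-joint arm with a two-finger parallel gripper is mounted at the origin on the work surface. World frame = base frame: x ahead of the robot, y to its left, z up, the work surface at z = 0. Lengths are in m, angles in degrees, forces in N, time in s.
With the tool pointing down it reaches from about 0.35 to 0.875 m from the base axis. Payload 4.2 kg.
Tool frame: the origin (TCP) lies midway between the tips of the shut fingers; the grasp point (between the pads) lies 19 mm behind it; z points along the fingers, y is the line along which they close (so a half turn about z gives the same grasp; the last joint's range is limited). The gripper opens to 87 mm and grips with 3 to 60 N. Pads are 19 mm wide; open, the fingers measure 117 mm over their backs; the gripper's body (75 mm by 190 mm) begins 51 mm behind the grasp point.
Start: joints at [87.468, 22.042, 0.453, 0, -68.411, -14.817], TCP at [0.186, 0.597, 0.199] pointing down, gripper open.
Joint ranges: [-179.83, 179.83], [-69.29, 118.12], [-61.27, 80.66], [-181.25, 117.63], [-171.15, -9.14], [-177.46, 177.46]. Speed limits (degrees/s): [159.86, 159.86, 180, 180, 180, 180].

## Interface

Orientations are given as a 3x3 rotation matrix whose columns are the frame's x, y, z axes.
In Python, from station import r, cams gives the robot as it stands.
- The arm moves only by the tool play_rows, never from a script. Its argument "commands" is text: rows parted by semicolons, each of 6 numbers parted by spaces: the shift along the world's x, y, z normalised to -1 to 1, where 1 is 30 mm, then the turn, a rotation vector about the world's x, y, z normalised to -1 to 1, where 1 is 0.15 rad. A call has 1 to 20 rows; each row shifts and turns the commanded pose from where the row before left it; what a row does not reach is not made up. A row lasts 1/10 s, in which the tool goes at most 50 mm and 8.59 degrees, less where a joint would pass 70% of its speed; a pose out of reach is approached as far as the arm can. A call with a number of a shift or a turn outside -1 to 1 is refused whole. A call with a gripper value outside its range is refused whole. "grip" is the finger opening in mm, from 0 to 87, set as the call begins (left out, the last holds). The fingers move at their own pace and stop on an object; the grip force is fixed at half the most. Time passes only in rows, so rows that do not move let the fingers close. It gives the time, the measured TCP pose, the force, the opening and the grip force at its end, in the units of the state.
- r.sense(): the state, without advancing time (a new reading comes with each control period).
- cams.capture(name): name is "scene" or "top" or "wrist"; returns (picture, depth): 480x640x3 uint8, blue, green, red; 480x640 float32, m along the optical axis (not along the pixel's ray), 0 where there is no reading.
- cams.camera_info(name): a dict with "mtx" (3x3 intrinsics, pixels), "R" (3x3) and "t" (3): a world point X has camera coordinates R X + t. Camera axes: x right, y down, z forward; pixel columns grow to the right and rows downward; lengths in m; the calibration is good to about 2 mm. A picture is of the moment at which its call begins: read the wrist's pose just before it. camera_info takes no time and is no camera call; for the wrist camera it gives the pose at the moment of the call.
- r.finish_job(): hands the job in; it is judged then, once.
The state is a dict: "time_s": time; "joints": joint angles; "joint_velocities": joint speeds; "effort": joint torques, N m; "tcp_pos": TCP position; "ee_rot": TCP orientation; "wrist_force": force on the tool from outside, world axes, zero at the start; "moment": the same for the moment, N m; "gripper_width": opening from 0.0 (shut) to 1.0 (fully open); "gripper_force": force on a finger pad.
Only numpy, scipy, OpenCV 4.12 (cv2) and the standard library are available. Lean on these libraries where they do the work, as an engineer would, in place of code of your own. Each camera call takes 0.05 s, during which the arm holds its last target. There are 200 camera calls.

## Task

Stand the fluid bottle with the red safety cap upright and fully down in the square tray of the small green-based filling stand, cap still on. Then, with the bottle staying in the tray, press the red cap down, twist it free counter-clockwise and lift it straight up, and finish while still holding it in the gripper, still, over the bottle's mouth with at least 5 cm of clear air between cap and bottle. Leave the other things on the bench where they are.

Things in the scene. Friction and masses are not known exactly. Their poses are not given: they have to be found in the camera images.
- cap_center (a point): Centre (half-way up) of the red push-and-turn safety cap: twelve-sided, 52 mm across the flats (a flat faces its own x and every 30 degrees on), 34 mm high, 30 g, z up. Closed, its axes are parallel to the bottle's within about 0.1 rad and its centre is 109 mm above the bottle's underside (cap underside at 92, top at 126 mm). The bottle can be lifted and carried by the cap.
- mouth (a point): Top end of the bottle's neck, inside the closed cap, 114 mm above the bottle's underside. To open: push the cap down 5 to 6 mm (at least 4 mm), keep it down and turn it counter-clockwise seen from above (+z) by 60 degrees relative to the bottle (free from 42 to 78, stop at 78), then lift straight off. Without the push it turns only about 6 degrees; clockwise never opens it.
- liner (a joint): Grey spring disc in the neck that pushes the cap up: m it is pressed down, 0 with the cap closed, 0.0065 with the cap pushed hard down to its stop, -0.0015 with the cap off. Push on the cap: 6 N as closed (what it takes to start moving), 10 N at 4.5 mm, 12 N at the stop.
- bottle_center (a point): Centre of the body of the white square plastic bottle with orange labels and red cap: 62 x 62 mm, 66 mm high; this point is on its axis, 33 mm above the underside; x, y square to its faces, z up. Above the body a sloping shoulder to 72 mm above the underside (radius 29 to 18 mm), then the neck (radius 20 mm at most). Loose, 0.2 to 0.36 kg with the cap. Any of the four ways round fits the tray.
- tray_floor (a point): Centre of the floor of the filling stand's square tray, 70 mm above the bench; x, y parallel to its sides, z up. Fixed, but place and yaw differ each run. 66 x 66 mm inside (2 mm free on each side of the bottle); rims upright for 10 mm, flared out above to 18 mm, 86 mm wide outside; they stop the bottle turning beyond 4 degrees. Below: a 38 mm post, green base plate 150 x 150 x 10 mm.
- blue_bottle_center (a point): Bystander: a like bottle with a green label and a narrower blue cap (42 mm), 62 x 62 mm, 115 mm high in all; this point 33 mm above its underside. It may stand where the other bottle stood. Leave it alone.
- red_cup_rim (a point): Bystander: centre of the mouth of a red plastic cup, 72 mm wide, 70 mm high.
- tape_center (a point): Bystander: centre of a roll of tape lying flat, 100 mm wide, 22 mm high.
- screwdriver_grip (a point): Bystander: handle of a blue screwdriver lying on the bench.
- wrench_grip (a point): Bystander: handle of a steel wrench lying on the bench.
- bush_center (a point): Bystander: centre of a brass bush, 36 mm wide, 50 mm high, standing on the bench.
Things that resemble listed ones, but are neither listed nor needed, are in the scene too. Leave any grey or turquoise look-alike of the part that bears cap_center alone.

How it is judged (in metres and radians):
On the way:
1. the bottle stands upright and fully down in the tray with its cap on (z of bottle_center in the frame of tray_floor between 0.028 and 0.037 m and horizontal distance between bottle_center and tray_floor below 0.006 m and angle between bottle_center's own z axis and vertical below 0.06 rad and z of cap_center in the frame of bottle_center below 0.08 m), for 0.1 s.
At the end, for the whole second after the job is handed in: Bottle in the tray (within 6 mm of its centre, 5 mm of fully down, 0.06 rad of upright); cap gripped (over 1 N), still (under 20 mm/s), not touching the bottle, within 35 mm of its axis, underside at least 40 mm above the neck (z of bottle_center in the frame of tray_floor between 0.028 and 0.037 m and horizontal distance between bottle_center and tray_floor below 0.006 m and angle between bottle_center's own z axis and vertical below 0.06 rad and z of cap_center in the frame of bottle_center above 0.138 m and horizontal distance between cap_center and bottle_center below 0.035 m and contact force between cap and the fingers above 1 N and contact force between cap and bottle below 0.1 N and linear speed of each of cap, bottle below 0.02 m/s); the arm keeps its last pose, push and grip.
It fails at once if a bystander is moved by more than 30 mm (distance of any of blue_bottle_center, red_cup_rim, tape_center, screwdriver_grip, wrench_grip, bush_center from where it was at the start of the episode above 0.03 m).
It also fails if it takes over 43 s, if anything falls off the work surface, if the arm or the gripper's body presses on something with over 40 N, if the wrist force passes 120 N, or if a joint passes its speed limit or range.

## Working session

There is one attempt and no reset: what is moved stays moved. The work goes in short steps, Python scripts to look and compute and a tool call to move; the robot and the scene stay as the last step left them, time stands still between calls to the robot, and variables do not carry over. Pictures are saved under pics/ and viewed, at most 10 in all, crops included, and the job is handed in when it is done.

Besides the shell and the picture viewer there is one more tool, called after "Emit:" by a JSON object that holds its "op" and its "data". play_rows: Moves the arm, as the interface text tells. Scaled input: -1 to 1 covers 30 mm each way for a shift and 0.15 rad each way for a turn. Its arguments: {"type":"object","properties":{"commands":{"type":"string"},"grip":{"type":"number"}},"required":["commands"]}

```bash
ls; mkdir -p pics; python3 - <<'E'
from station import r,cams
import cv2,numpy as np
s=r.sense();print(s['time_s'],s['tcp_pos'],s['ee_rot'],s['wrist_force'],s['gripper_width'])
for n in("scene","top"):
    p,d=cams.capture(n);cv2.imwrite(f"pics/{n}0.png",p);np.savez(f"pics/{n}0.npz",p=p,d=d,**cams.camera_info(n))
    i=cams.camera_info(n);print(n,-np.array(i['R']).T@i['t'],i['mtx'],i['R'])
E
```

```text
pics
0.0 [0.18615399 0.59593001 0.19835387] [[ 9.54453126e-01 -2.98360393e-01 -5.52824148e-04]
 [-2.98360883e-01 -9.54450696e-01 -2.15686691e-03]
 [ 1.15880267e-04  2.22356947e-03 -9.99997521e-01]] [-0.21393714 -0.42902878  0.59732842] 0.9990800209181802
scene [0.90896912 0.38254696 0.79154308] [[441.2051067    0.         325.10756723]
 [  0.         441.2051067  236.8079924 ]
 [  0.           0.           1.        ]] [[-0.73150954  0.68169255  0.01374986]
 [ 0.55621104  0.60827918 -0.56623822]
 [-0.39436413 -0.40656083 -0.82412695]]
top [0.43970123 0.00618844 1.22123059] [[593.61784912   0.         320.88162794]
 [  0.         593.61784912 235.66205941]
 [  0.           0.           1.        ]] [[ 0.01373367 -0.99957002 -0.02590696]
 [-0.99196407 -0.01036103 -0.1260949 ]
 [ 0.12577226  0.02743052 -0.99167984]]
```

```bash
sleep 1
```

```text
(no output)
```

View pics/scene0.png

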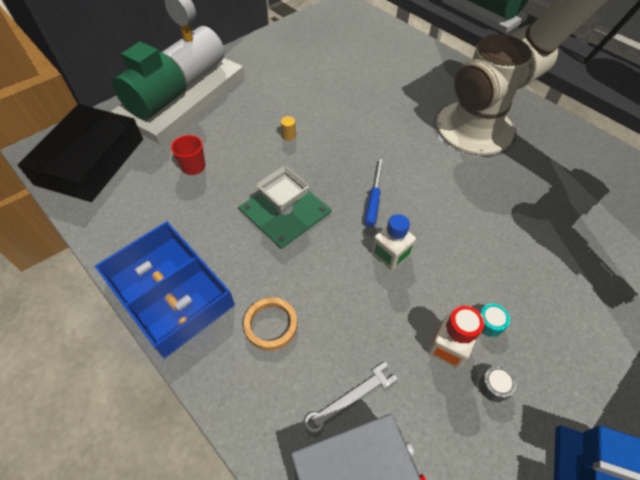

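View pics/top0.png

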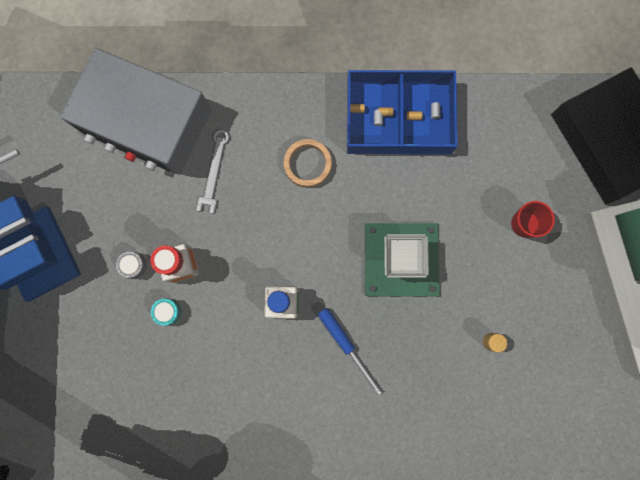

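The scene view shows the red-capped bottle upright at (465,322), with grey and turquoise caps beside it, and the tray at (284,188). In the top view the red cap is at (165,260), the tray at (406,256), and the blue-capped bottle at (280,302).

```bash
cat > h.py <<'E'
import numpy as np,cv2
def ray(i,uv):
    R=np.array(i['R']);t=np.array(i['t']).ravel()
    d=R.T@np.linalg.inv(i['mtx'])@np.array([uv[0],uv[1],1.]);return -R.T@t,d
def plane(i,uv,z):
    c,d=ray(i,uv);return c+d*(z-c[2])/d[2]
def tri(i,u,j,v):
    a,d=ray(i,u);b,e=ray(j,v);d/=np.linalg.norm(d);e/=np.linalg.norm(e)
    s=np.linalg.lstsq(np.c_[d,-e],b-a,rcond=None)[0];p,q=a+s[0]*d,b+s[1]*e
    return (p+q)/2,np.linalg.norm(p-q)
def blob(m,near,amin=30):
    n,l,st,c=cv2.connectedComponentsWithStats(m.astype(np.uint8))
    k=[x for x in range(1,n) if st[x,4]>=amin]
    b=min(k,key=lambda x:np.hypot(*(c[x]-near)));return (l==b)
def world(i,d,m):
    v,u=np.nonzero(m&(d>0));z=d[v,u];K=i['mtx']
    P=np.c_[(u-K[0,2])/K[0,0]*z,(v-K[1,2])/K[1,1]*z,z]
    return (P-np.array(i['t']).ravel())@np.array(i['R'])
def red(p):
    h=cv2.cvtColor(p,cv2.COLOR_BGR2HSV);return ((h[...,0]<8)|(h[...,0]>172))&(h[...,1]>150)&(h[...,2]>70)
E
python3 - <<'E'
from h import *
T=np.load('pics/top0.npz');S=np.load('pics/scene0.npz')
def disc(D,uv):  # white disc enclosed by the red ring
    m=blob(red(D['p']),uv).astype(np.uint8)
    c,h=cv2.findContours(m,cv2.RETR_CCOMP,cv2.CHAIN_APPROX_NONE)
    holes=[x for x,y in zip(c,h[0]) if y[3]>=0];x=max(holes,key=cv2.contourArea)
    M=cv2.moments(x);return (M['m10']/M['m00'],M['m01']/M['m00'])
a,b=disc(T,(165,260)),disc(S,(465,322));print(a,b,tri(T,a,S,b))
# tray: bright low-saturation blobs, outline of rim in both views
for D,uv in((T,(406,256)),(S,(284,188))):
    h=cv2.cvtColor(D['p'],cv2.COLOR_BGR2HSV)
    g=(h[...,1]<45)&(h[...,2]>135)
    m=blob(cv2.morphologyEx(g.astype(np.uint8),cv2.MORPH_CLOSE,np.ones((5,5)))>0,uv)
    v,u=np.nonzero(m);print('tray px',u.min(),u.max(),v.min(),v.max(),cv2.minAreaRect(np.c_[u,v].astype(np.float32)))
    W=world(D,D['d'],m);print(np.percentile(W,[5,50,95],axis=0))
    gr=(h[...,0]>60)&(h[...,0]<95)&(h[...,1]>90)
    m=blob(gr,uv,300);v,u=np.nonzero(m);
    P=np.array([plane(D,q,.01)[:2] for q in np.c_[u,v]],np.float32);print('base',cv2.minAreaRect(P))
E
```

```text
(164.09909909909908, 259.4078624078624) (467.1060291060291, 320.1268191268191) (array([0.53083349, 0.32975273, 0.12300449]), np.float64(0.0015293691124397956))
tray px 384 427 234 277 ((405.5, 255.5), (43.0, 43.0), 90.0)
[[ 0.51144907 -0.16203213  0.06632785]
 [ 0.54905462 -0.12611515  0.0716473 ]
 [ 0.58491208 -0.0896955   0.08910413]]
base ((0.43369191884994507, 0.3559342324733734), (0.0571601428091526, 0.05400831624865532), 46.406925201416016)
tray px 0 635 0 479 ((317.49993896484375, 239.49996948242188), (634.9998779296875, 478.99993896484375), 0.0)
[[ 1.97689057e-02 -7.16567608e-01 -7.52354655e-01]
 [ 6.12909543e-01 -3.56646519e-02  2.52312858e-05]
 [ 1.29394260e+00  4.86844541e-01  3.56202029e-02]]
base ((0.5497921109199524, -0.12109778076410294), (0.14716501533985138, 0.1499175876379013), 0.6364189386367798)
```

Emit:
{"op": "play_rows", "data": {"commands": "0.95 -0.74 0.3 0 0 0;0.95 -0.74 0.3 0 0 0;0.95 -0.74 0.3 0 0 0;0.95 -0.74 0.3 0 0 0;0.95 -0.74 0.3 0 0 0;0.95 -0.74 0.3 0 0 0;0.95 -0.74 0.3 0 0 0;0.95 -0.74 0.3 0 0 0;0.95 -0.74 0.3 0 0 0;0.95 -0.74 0.3 0 0 0;0.95 -0.74 0.3 0 0 0;0.95 -0.74 0.3 0 0 0;0 0 0 0 0 0", "grip": 87}}

```text
time_s: 1.4
tcp_pos: [0.5312, 0.3277, 0.3078]
ee_rot: [[0.953, -0.303, 0.001], [-0.303, -0.953, -0.0], [0.001, -0.0, -1.0]]
wrist_force: [-0.2, -0.2, -0.5]
gripper_width: 0.999
gripper_force: 0.0
```

```bash
cat > shot.py <<'E'
import sys
from station import r,cams
from h import *
n=sys.argv[1];c=sys.argv[2] if len(sys.argv)>2 else 'wrist'
i=cams.camera_info(c);p,d=cams.capture(c);cv2.imwrite(f"pics/{n}.png",p);np.savez(f"pics/{n}.npz",p=p,d=d,**i)
s=r.sense();print(s['time_s'],s['tcp_pos'],s['joints'],s['wrist_force'],s['gripper_width'],s['gripper_force'])
R=np.array(s['ee_rot']);print(R);print('cam',-np.array(i['R']).T@i['t'],i['R'][2])
E
python3 shot.py w1
```

```text
1.45 [0.52957587 0.32883973 0.30704102] [ 4.66845109e+01  1.91016170e+01  1.12314674e+01 -1.33925800e-02
 -8.21517103e+01  2.57713453e+01] [-0.72211259  0.46535813  0.16565926] 1.0010618460259677 0.0
[[ 9.53475272e-01 -3.01470929e-01 -4.30207201e-04]
 [-3.01471003e-01 -9.53475338e-01 -1.18741060e-04]
 [-3.74394979e-04  2.42911661e-04 -9.99999900e-01]]
cam [0.60748425 0.30282516 0.49422471] [-0.27655956  0.08858496 -0.95690517]
```

View pics/w1.png

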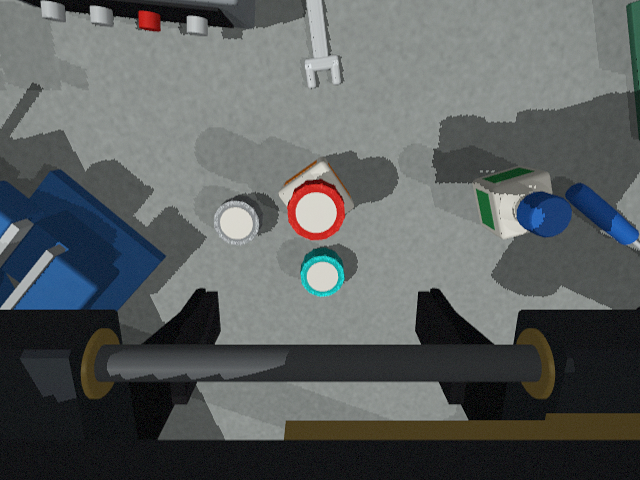

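The wrist view shows the red cap at (316,211), with a body corner showing behind it at (318,160). The turquoise cap at (322,275) and the grey cap at (236,223) are low and separate.

```bash
python3 - <<'E'
from h import *
T=np.load('pics/top0.npz');S=np.load('pics/scene0.npz');W=np.load('pics/w1.npz')
def disc(D,uv):
    m=blob(red(D['p']),uv).astype(np.uint8)
    c,h=cv2.findContours(m,cv2.RETR_CCOMP,cv2.CHAIN_APPROX_NONE)
    x=max([x for x,y in zip(c,h[0]) if y[3]>=0],key=cv2.contourArea)
    M=cv2.moments(x);return (M['m10']/M['m00'],M['m01']/M['m00'])
a,b,c=disc(T,(165,260)),disc(S,(465,322)),disc(W,(316,211))
print(tri(T,a,W,c),tri(S,b,W,c),tri(S,b,T,a)); C=tri(T,a,W,c)[0][:2]
print([plane(D,q,.126) for D,q in((T,a),(S,b),(W,c))])
for n,D in(('T',T),('S',S),('W',W)):
    P=world(D,D['d'],np.ones((480,640),bool))
    q=np.hypot(*(P[:,:2]-C).T)<.055
    top=P[q&(P[:,2]>.115)]; B=P[q&(P[:,2]>.012)&(P[:,2]<.060)]
    print(n,'captop',len(top),np.median(top,0),'body',len(B))
    # face normals: angle of directions mod 90 maximizing concentration
    best=[]
    for th in range(0,90,1):
        e=np.array([[np.cos(np.radians(th)),np.sin(np.radians(th))],[-np.sin(np.radians(th)),np.cos(np.radians(th))]])
        X=(B[:,:2]-C)@e.T; best.append((np.mean(np.abs(np.abs(X).max(1)-.031)<.0025),th))
    print(sorted(best)[-6:])
    Bt=P[q&(P[:,2]>.062)&(P[:,2]<.075)];print('shoulder z',len(Bt), np.median(Bt[:,2]) if len(Bt) else 0)
# top-body edges in wrist image: corner pixels onto z=.066
k=[plane(W,x,.066)[:2] for x in((280,188),(318,160),(352,200))]
for u,v in zip(k,k[1:]): print('edge',np.linalg.norm(v-u),np.degrees(np.arctan2(*(v-u)[::-1])))
E
```

```text
(array([0.53084975, 0.3290034 , 0.12432005]), np.float64(0.0007987345000223893)) (array([0.52989487, 0.32990297, 0.1218069 ]), np.float64(0.0008710709373807207)) (array([0.53083349, 0.32975273, 0.12300449]), np.float64(0.0015293691124399866))
[array([0.53094224, 0.32817616, 0.126     ]), array([0.53206774, 0.33062288, 0.126     ]), array([0.53094556, 0.32920043, 0.126     ])]
T captop 673 [0.53136458 0.32726623 0.12608018] body 244
[(np.float64(0.9836065573770492), 20), (np.float64(0.9877049180327869), 15), (np.float64(0.9918032786885246), 16), (np.float64(0.9918032786885246), 17), (np.float64(0.9918032786885246), 18), (np.float64(0.9918032786885246), 19)]
shoulder z 340 0.06596481440524686
S captop 884 [0.53498493 0.33146064 0.12645489] body 451
[(np.float64(0.9467849223946785), 20), (np.float64(0.9534368070953437), 15), (np.float64(0.9844789356984479), 16), (np.float64(0.9889135254988913), 19), (np.float64(0.991130820399113), 17), (np.float64(0.9955654101995566), 18)]
shoulder z 559 0.06670812479547286
W captop 61214 [0.5538676  0.3203404  0.42049629] body 261
[(np.float64(1.0), 16), (np.float64(1.0), 17), (np.float64(1.0), 18), (np.float64(1.0), 19), (np.float64(1.0), 20), (np.float64(1.0), 21)]
shoulder z 975 0.06642418486063256
edge 0.049749271023562844 -71.68477889129606
edge 0.055607637502266605 -156.7592616527103
```

Bottle yaw is about 18° (mod 90) and the cap is at (0.531, 0.329), top 0.125. I'll turn +5.5° to square up with a pair of flats, then descend.

Emit:
{"op": "play_rows", "data": {"commands": "0 0 -0.8 0 0 0.64;0 0 -1 0 0 0;0 0 -1 0 0 0;0 0 -1 0 0 0;0 0 -1 0 0 0;0 0 -1 0 0 0;0 0 -0.8 0 0 0;0 0 -0.57 0 0 0;0 0 0 0 0 0"}}

```text
time_s: 2.35
tcp_pos: [0.5254, 0.3292, 0.0888]
ee_rot: [[0.979, -0.205, -0.006], [-0.205, -0.979, -0.005], [-0.005, 0.006, -1.0]]
wrist_force: [-0.5, 0.4, -0.4]
gripper_width: 1.0
gripper_force: 0.0
```

Emit:
{"op": "play_rows", "data": {"commands": "0 0 0 0 0 0;0 0 0 0 0 0;0 0 0 0 0 0;0 0 0 0 0 0;0 0 0 0 0 0;0 0 0 0 0 0", "grip": 0}}

```text
time_s: 2.95
tcp_pos: [0.5285, 0.3302, 0.0929]
ee_rot: [[0.979, -0.205, 0.001], [-0.205, -0.979, 0.0], [0.0, -0.001, -1.0]]
wrist_force: [-0.5, -0.8, 1.9]
gripper_width: 0.602
gripper_force: 30.0
```

Gripped at 52.4 mm, so on the flats. Next I'll lift, carry part way turning −17.4°, and stop short of the tray for a look.

Emit:
{"op": "play_rows", "data": {"commands": "0 0 0.4 0 0 0;0 0 0.8 0 0 0;0 0 1 0 0 0;0 0 1 0 0 0;0 0 1 0 0 0;0 0 0.8 0 0 0;0.1 -0.5 0 0 0 -0.2;0.1 -1 0 0 0 -0.25;0.1 -1 0 0 0 -0.25;0.1 -1 0 0 0 -0.25;0.1 -1 0 0 0 -0.25;0.1 -1 0 0 0 -0.25;0 -1 0 0 0 -0.25;0 -1 0 0 0 -0.22;0 -1 0 0 0 -0.1;0 -1 0 0 0 0;0 -0.6 0 0 0 0;0 -0.2 0 0 0 0;0 0 0 0 0 0;0 0 0 0 0 0"}}

```text
time_s: 4.95
tcp_pos: [0.546, 0.0214, 0.2418]
ee_rot: [[0.873, -0.488, -0.001], [-0.488, -0.873, 0.0], [-0.001, 0.0, -1.0]]
wrist_force: [-0.3, 0.7, -1.6]
gripper_width: 0.602
gripper_force: 30.0
```

```bash
python3 shot.py w2; python3 shot.py s2 scene; python3 shot.py t2 top; python3 -c "
import cv2,numpy as np
a=cv2.imread('pics/w2.png');b=cv2.imread('pics/s2.png')
cv2.imwrite('pics/c2.png',np.hstack([cv2.resize(a,(400,300)),b[90:390,200:600]]))"
```

```text
5.0 [0.54615961 0.02172895 0.24193056] [ 1.92647958e+01  1.27882704e+01 -6.58775475e+00 -2.12515869e-02
 -7.06560191e+01  4.15572303e+01] [-0.17843173  0.22827536 -3.45495893] 0.5945817502038266 29.999357576534535
[[ 8.73049404e-01 -4.87631340e-01 -6.43407675e-04]
 [-4.87631354e-01 -8.73049621e-01  1.45856191e-04]
 [-6.32850877e-04  1.86406095e-04 -9.99999782e-01]]
cam [ 0.61618926 -0.01852004  0.42797372] [-0.25531533  0.14303781 -0.95621873]
5.05 [0.54621613 0.02189631 0.24202651] [ 1.92820163e+01  1.27873922e+01 -6.57633228e+00 -1.79718003e-02
 -7.06620675e+01  4.15612813e+01] [ 0.66051812 -0.21149066 -3.03609258] 0.6000040565582355 29.999436311569028
[[ 8.73239720e-01 -4.87290589e-01 -5.22623304e-04]
 [-4.87290592e-01 -8.73239865e-01  1.30723897e-04]
 [-5.20076029e-04  1.40516120e-04 -9.99999855e-01]]
cam [0.90896912 0.38254696 0.79154308] [-0.39436413 -0.40656083 -0.82412695]
5.1 [0.54627659 0.02196854 0.24211588] [ 1.92902341e+01  1.27852804e+01 -6.56810487e+00 -1.30390651e-02
 -7.06639706e+01  4.15640476e+01] [ 0.38282376 -0.08128012 -3.24679525] 0.6037036321997554 29.999421269758457
[[ 8.73347100e-01 -4.87098262e-01 -3.56841165e-04]
 [-4.87098258e-01 -8.73347168e-01  1.02615157e-04]
 [-3.61629885e-04  8.41980604e-05 -9.99999931e-01]]
cam [0.43970123 0.00618844 1.22123059] [ 0.12577226  0.02743052 -0.99167984]
```

View pics/c2.png

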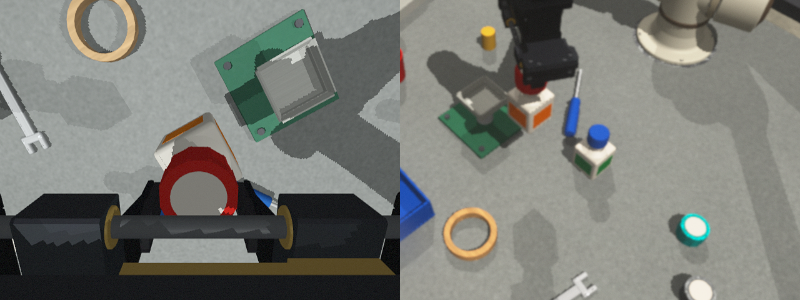

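The left half (wrist) shows the held bottle, cap at (198,190), and the empty tray at (298,80). The right half (scene) shows the bottle hanging upright beside the tray.

```bash
cat > meas.py <<'E'
from h import *
L=lambda n:np.load(f'pics/{n}.npz')
def all_(D): return world(D,D['d'],np.ones((480,640),bool))
def yawfit(B):
    best=(9,)
    for th in np.radians(np.arange(-25,25,.5)):
        e=np.array([[np.cos(th),np.sin(th)],[-np.sin(th),np.cos(th)]]);X=B[:,:2]@e.T
    return best
E
python3 - <<'E'
from meas import *
for n in('top0','scene0','w2'):
    P=all_(L(n));q=(np.hypot(P[:,0]-.549,P[:,1]+.126)<.068)
    R=P[q&(P[:,2]>.075)&(P[:,2]<.1)];z=np.percentile(R[:,2],98);R=R[R[:,2]>.082];F=P[q&(np.abs(P[:,2]-.07)<.006)]
    print(n,'rim',cv2.minAreaRect(R[:,:2].astype(np.float32)),z,len(R),'floor z',np.median(F[:,2]),cv2.minAreaRect(F[:,:2].astype(np.float32)))
C=np.array([.546,.022])
for n in('s2','t2','w2'):
    P=all_(L(n));q=np.hypot(*(P[:,:2]-C).T)<.06
    b=P[q&(P[:,2]>.11)&(P[:,2]<.235)];print(n,len(b),'z',np.percentile(b[:,2],[1,50,99]))
    B=b[(b[:,2]>.155)&(b[:,2]<.212)]
    # plane faces: RANSAC-free split by azimuth normals - grid of yaw, sharpest histogram of face coordinate
    out=[]
    for th in np.radians(np.arange(-20,20.1,.5)):
        X=(B[:,:2]-C)@np.array([[np.cos(th),-np.sin(th)],[np.sin(th),np.cos(th)]])
        lo,hi=np.percentile(X,[0.5,99.5],axis=0)
        out.append((np.mean(np.minimum(np.abs(X-lo),np.abs(X-hi)).min(1)),np.degrees(th),lo,hi))
    o=min(out,key=lambda a:a[0]);print('  yaw',o)
E
```

```text
top0 rim ((0.548345685005188, -0.12484247982501984), (0.08154597133398056, 0.08284088969230652), 0.5414209961891174) 0.09164051555800418 509 floor z 0.06992868077180914 ((0.5466588735580444, -0.12284732609987259), (0.06986282020807266, 0.07174991071224213), 2.6707870960235596)
scene0 rim ((0.5470478534698486, -0.12318356335163116), (0.08397957682609558, 0.08366124331951141), 89.92469024658203) 0.09001305108499255 344 floor z 0.07047055306259228 ((0.5487421154975891, -0.12125468254089355), (0.0744144394993782, 0.07323317974805832), 1.2226356267929077)
w2 rim ((0.5474662184715271, -0.12485882639884949), (0.0826757475733757, 0.08284985274076462), 0.49708643555641174) 0.09017813232491545 3393 floor z 0.07090940688085313 ((0.54930579662323, -0.12317207455635071), (0.07048453390598297, 0.07073234766721725), 0.5496101975440979)
s2 1554 z [0.15454761 0.20303226 0.22414796]
  yaw (np.float64(0.0014529320870118616), np.float64(-0.5), array([-0.02624218, -0.0290436 ]), array([0.03498484, 0.03189617]))
t2 141 z [0.1612616  0.21230405 0.2181264 ]
  yaw (np.float64(0.0006798818475585523), np.float64(-1.0), array([-0.0289746 , -0.00708599]), array([-0.01536511,  0.02836259]))
w2 5661 z [0.15778611 0.21482829 0.22007073]
  yaw (np.float64(0.0004817971451850308), np.float64(0.0), array([-0.0213269 , -0.03389356]), array([0.03377104, 0.02786331]))
```

```bash
python3 - <<'E'
from meas import *
C=np.array([.546,.022])
for n in('s2','w2'):
    P=all_(L(n));q=np.hypot(*(P[:,:2]-C).T)<.06
    B=P[q&(P[:,2]>.158)&(P[:,2]<.208)]; X=B[:,:2]-C
    for ax,sg in((0,1),(0,-1),(1,1),(1,-1)):
        m=(sg*X[:,ax]>.024)&(np.abs(X[:,1-ax])<.026)
        if m.sum()<80: continue
        Q=B[m];
        for _ in range(3):
            A=np.c_[X[m][:,1-ax],Q[:,2]-.183,np.ones(len(Q))] if _==0 else A
            w=np.ones(len(Q),bool) if _==0 else np.abs(res)<.002
            k=np.linalg.lstsq(A[w],(Q[:,ax]-C[ax])[w],rcond=None)[0];res=Q[:,ax]-C[ax]-A@k
        print(n,'xy'[ax],sg,m.sum(),'offset mm',1e3*k[2],'yawslope deg',np.degrees(k[0]),'tilt deg',np.degrees(k[1]),'centre',C[ax]+k[2]-sg*.031)
E
```

```text
s2 x 1 354 offset mm 33.57278736524893 yawslope deg 0.009738302971196534 tilt deg 0.0987954859074409 centre 0.548572787365249
s2 y 1 346 offset mm 30.60993632067718 yawslope deg 0.20841330170463884 tilt deg -0.13311248387742594 centre 0.021609936320677176
w2 x 1 994 offset mm 33.446890623124666 yawslope deg -0.08312931254580523 tilt deg -0.22181357672458604 centre 0.5484468906231247
w2 y -1 199 offset mm -33.79997512736172 yawslope deg -0.0005256323550689262 tilt deg 0.3978173707013566 centre 0.019200024872638277
```

Emit:
{"op": "play_rows", "data": {"commands": "-0.03 -0.5 0 0 0 0.06;0 -1 0 0 0 0;0 -1 0 0 0 0;0 -1 0 0 0 0;0 -0.8 0 0 0 0;0 -0.4 0 0 0 0;0 -0.13 0 0 0 0;0 0 0 0 0 0;0 0 -0.5 0 0 0;0 0 -0.6 0 0 0;0 0 -0.4 0 0 0;0 0 -0.3 0 0 0;0 0 -0.3 0 0 0;0 0 0 0 0 0"}}

```text
time_s: 6.5
tcp_pos: [0.5448, -0.1234, 0.1781]
ee_rot: [[0.877, -0.48, -0.002], [-0.48, -0.877, 0.0], [-0.002, 0.001, -1.0]]
wrist_force: [-0.3, 0.3, -2.4]
gripper_width: 0.598
gripper_force: 30.0
```

Emit:
{"op": "play_rows", "data": {"commands": "0 0 -0.15 0 0 0;0 0 -0.15 0 0 0;0 0 -0.1 0 0 0;0 0 -0.05 0 0 0;0 0 0 0 0 0"}}

```text
time_s: 7.0
tcp_pos: [0.5453, -0.1238, 0.1657]
ee_rot: [[0.877, -0.48, -0.0], [-0.48, -0.877, -0.0], [-0.0, 0.0, -1.0]]
wrist_force: [-0.0, 0.2, -2.0]
gripper_width: 0.594
gripper_force: 30.0
```

Emit:
{"op": "play_rows", "data": {"commands": "0 0 -0.05 0 0 0;0 0 -0.05 0 0 0;0 0 0 0 0 0"}}

```text
time_s: 7.3
tcp_pos: [0.5455, -0.1238, 0.1629]
ee_rot: [[0.877, -0.48, 0.0], [-0.48, -0.877, -0.0], [0.0, -0.0, -1.0]]
wrist_force: [0.3, -0.1, -2.5]
gripper_width: 0.601
gripper_force: 30.0
```

Emit:
{"op": "play_rows", "data": {"commands": "0 0 -0.04 0 0 0;0 0 0 0 0 0"}}

```text
time_s: 7.5
tcp_pos: [0.5459, -0.1239, 0.1628]
ee_rot: [[0.877, -0.48, 0.002], [-0.48, -0.877, -0.001], [0.002, -0.0, -1.0]]
wrist_force: [-0.8, -0.0, 3.6]
gripper_width: 0.6
gripper_force: 30.0
```

Emit:
{"op": "play_rows", "data": {"commands": "0 0 -0.05 0 0 0;0 0 0 0 0 0"}}

```text
time_s: 7.7
tcp_pos: [0.546, -0.124, 0.1616]
ee_rot: [[0.877, -0.48, 0.002], [-0.48, -0.877, -0.001], [0.002, -0.0, -1.0]]
wrist_force: [-2.8, 0.8, 6.3]
gripper_width: 0.599
gripper_force: 30.0
```

Contact came at the expected floor height. I'll check the seating.

```bash
python3 shot.py w3|head -1; python3 shot.py s3 scene|head -1; python3 - <<'E'
from meas import *
C=np.array([.5475,-.1248])
for n in('s3','w3'):
    P=all_(L(n));q=np.hypot(*(P[:,:2]-C).T)<.05
    X=P-np.r_[C,0]
    sh=P[q&(np.maximum(abs(X[:,0]),abs(X[:,1]))<.030)&(np.hypot(X[:,0],X[:,1])>.033)&(P[:,2]>.12)&(P[:,2]<.15)]
    print(n,'body top',len(sh),sh[:,2].size and np.percentile(sh[:,2],[10,50,90]))
    B=q&(P[:,2]>.094)&(P[:,2]<.130)
    for ax,sg in((0,1),(0,-1),(1,1),(1,-1)):
        m=B&(sg*X[:,ax]>.024)&(abs(X[:,1-ax])<.026)
        if m.sum()<60: continue
        k=np.linalg.lstsq(np.c_[X[m][:,1-ax],P[m][:,2]-.112,np.ones(m.sum())],X[m][:,ax],rcond=None)[0]
        print(n,'xy'[ax],sg,m.sum(),'centre off mm',1e3*(k[2]-sg*.031),'yaw',np.degrees(k[0]),'tilt',np.degrees(k[1]))
E
python3 -c "
import cv2
b=cv2.imread('pics/s3.png');cv2.imwrite('pics/c3.png',cv2.resize(b[100:280,180:420],None,fx=2.5,fy=2.5))"
```

```text
7.75 [ 0.54606158 -0.12397834  0.16178379] [ 3.82187138e+00  1.74171701e+01 -1.21915635e+01  6.01268114e-02
7.8 [ 0.54607428 -0.12396635  0.16185317] [ 3.82256809e+00  1.74129011e+01 -1.21866199e+01  5.92044640e-02
s3 body top 64 [0.13001294 0.13551451 0.13690474]
s3 x 1 171 centre off mm 0.3239388542957758 yaw -0.38847550520995056 tilt -0.4462895234949085
s3 y 1 237 centre off mm 0.8171943174176965 yaw 0.47180839419415316 tilt -0.937917988623648
w3 body top 780 [0.13506991 0.13619405 0.13730864]
w3 x 1 838 centre off mm 0.6479173743853193 yaw -0.4939177428739111 tilt -0.4925393228450256
w3 y -1 176 centre off mm -1.1197770746816729 yaw 0.5796452688415333 tilt 0.5248504129060024
```

View pics/c3.png

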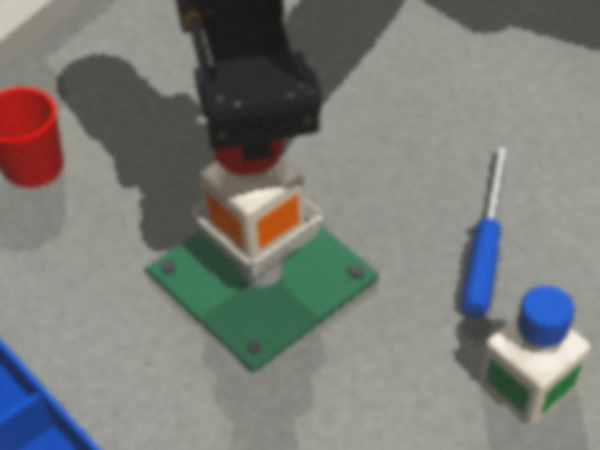

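The crop shows the bottle upright and seated in the tray, with its body at about (255,215). The body top at 0.136 m confirms it is fully down. Now I'll press.

Emit:
{"op": "play_rows", "data": {"commands": "0 0 -0.05 0 0 0;0 0 -0.05 0 0 0;0 0 -0.05 0 0 0;0 0 0 0 0 0"}}

```text
time_s: 8.2
tcp_pos: [0.5462, -0.124, 0.158]
ee_rot: [[0.878, -0.479, 0.003], [-0.479, -0.878, -0.001], [0.003, -0.0, -1.0]]
wrist_force: [-3.9, 1.5, 8.9]
gripper_width: 0.597
gripper_force: 30.0
```

Emit:
{"op": "play_rows", "data": {"commands": "0 0 -0.05 0 0 0;0 0 -0.05 0 0 0;0 0 -0.05 0 0 0;0 0 0 0 0 0"}}

```text
time_s: 8.6
tcp_pos: [0.5472, -0.1244, 0.1564]
ee_rot: [[0.878, -0.478, 0.006], [-0.478, -0.878, -0.002], [0.006, -0.001, -1.0]]
wrist_force: [-6.5, 3.3, 18.8]
gripper_width: 0.6
gripper_force: 30.0
```

Pressed 6 mm with the stop reached. Turning counter-clockwise about 64°.

Emit:
{"op": "play_rows", "data": {"commands": "-0.02 0 0 0 0 0.3;-0.02 0 0 0 0 0.4;0 0 0 0 0 0.5;0 0 0 0 0 0.5;0 0 0 0 0 0.5;0 0 0 0 0 0.5;0 0 0 0 0 0.5"}}

```text
time_s: 9.3
tcp_pos: [0.5477, -0.1246, 0.1562]
ee_rot: [[1.0, -0.016, 0.01], [-0.016, -1.0, -0.002], [0.01, 0.002, -1.0]]
wrist_force: [-2.1, 0.6, 15.5]
gripper_width: 0.599
gripper_force: 30.0
```

Emit:
{"op": "play_rows", "data": {"commands": "0 0 0 0 0 0.5;0 0 0 0 0 0.5;0 0 0 0 0 0.5;0 0 0 0 0 0.5;0 0 0 0 0 0.5;0 0 0 0 0 0.5;0 0 0 0 0 0.5;0 0 0 0 0 0.5;0 0 0 0 0 0.3;0 0 0 0 0 0"}}

```text
time_s: 10.3
tcp_pos: [0.5474, -0.125, 0.1562]
ee_rot: [[0.81, 0.587, 0.009], [0.587, -0.81, -0.003], [0.005, 0.008, -1.0]]
wrist_force: [-2.5, -1.8, 15.7]
gripper_width: 0.6
gripper_force: 30.0
```

Emit:
{"op": "play_rows", "data": {"commands": "0 0 0.1 0 0 0;0 0 0.15 0 0 0;0 0 0.15 0 0 0;0 0 0.15 0 0 0;0 0 0 0 0 0"}}

```text
time_s: 10.8
tcp_pos: [0.5447, -0.1238, 0.168]
ee_rot: [[0.811, 0.584, 0.001], [0.584, -0.811, -0.0], [0.001, 0.001, -1.0]]
wrist_force: [0.5, -1.1, 0.8]
gripper_width: 0.599
gripper_force: 30.0
```

```bash
python3 shot.py w4|head -1; python3 shot.py s4 scene|head -1; python3 - <<'E'
from meas import *
C=np.array([.5475,-.1248])
for n in('s4','w4'):
    P=all_(L(n));X=P-np.r_[C,0]
    sh=P[(np.maximum(abs(X[:,0]),abs(X[:,1]))<.030)&(np.hypot(X[:,0],X[:,1])>.033)&(P[:,2]>.115)&(P[:,2]<.17)]
    print(n,'body top',len(sh),np.percentile(sh[:,2],[10,50,90]) if len(sh) else 0)
E
```

```text
10.85 [ 0.54452382 -0.12381118  0.16762421] [ 3.82567110e+00  1.70252969e+01 -1.18345509e+01  1.31940270e-02
10.9 [ 0.54435176 -0.12379617  0.16738991] [ 3.82691727e+00  1.70385693e+01 -1.18505506e+01  1.02504034e-02
s4 body top 61 [0.12944157 0.13524481 0.13711883]
w4 body top 820 [0.13470908 0.13633373 0.13753572]
```

The cap is free: force is near zero, and the body top is still at 0.136. Lifting straight up.

Emit:
{"op": "play_rows", "data": {"commands": "0 0 0.2 0 0 0;0 0 0.4 0 0 0;0 0 0.5 0 0 0;0 0 0.5 0 0 0;0 0 0.5 0 0 0;0 0 0.4 0 0 0;0 0 0.3 0 0 0;0 0 0.1 0 0 0;0 0 0 0 0 0;0 0 0 0 0 0;0 0 0 0 0 0;0 0 0 0 0 0"}}

```text
time_s: 12.1
tcp_pos: [0.544, -0.1237, 0.254]
ee_rot: [[0.811, 0.584, -0.001], [0.584, -0.811, 0.0], [-0.001, -0.001, -1.0]]
wrist_force: [-0.0, 0.8, -0.3]
gripper_width: 0.601
gripper_force: 30.0
```

```bash
python3 shot.py w5|head -1; python3 shot.py s5 scene|head -2; python3 - <<'E'
from meas import *
C=np.array([.5475,-.1248])
for n in('s5','w5'):
    P=all_(L(n));X=P-np.r_[C,0];q=np.hypot(X[:,0],X[:,1])<.05
    sh=P[(np.maximum(abs(X[:,0]),abs(X[:,1]))<.030)&(np.hypot(X[:,0],X[:,1])>.033)&(P[:,2]>.115)&(P[:,2]<.16)]
    print(n,'body top',len(sh),np.percentile(sh[:,2],[10,50,90]) if len(sh) else 0)
    r=q&red(L(n)['p']).ravel()[L(n)['d'].ravel()>0]
    print('red z',np.percentile(P[r][:,2],[2,50,98]),np.median(P[r],0))
    B=q&(P[:,2]>.094)&(P[:,2]<.130)
    for ax,sg in((0,1),(0,-1),(1,1),(1,-1)):
        m=B&(sg*X[:,ax]>.024)&(abs(X[:,1-ax])<.026)
        if m.sum()<60: continue
        k=np.linalg.lstsq(np.c_[X[m][:,1-ax],P[m][:,2]-.112,np.ones(m.sum())],X[m][:,ax],rcond=None)[0]
        print('xy'[ax],sg,m.sum(),'centre off mm',1e3*(k[2]-sg*.031),'yaw',np.degrees(k[0]),'tilt',np.degrees(k[1]))
E
python3 -c "
import cv2
b=cv2.imread('pics/s5.png');cv2.imwrite('pics/c5.png',cv2.resize(b[60:260,180:420],None,fx=2.5,fy=2.5))"
```

```text
12.15 [ 0.54404348 -0.12374195  0.25416038] [ 3.82843660e+00  1.35523038e+01 -3.83477470e+00 -1.61908098e-03
12.2 [ 0.54410803 -0.12374428  0.25428581] [ 3.82749957e+00  1.35458910e+01 -3.82528720e+00 -2.00223362e-03
 -7.26704354e+01  1.21936536e+02] [ 0.27302788 -0.05796702 -0.38447646] 0.5954949783872973 29.999958655383043
s5 body top 55 [0.13280409 0.13493939 0.13688011]
red z [0.25446982 0.27726625 0.28881734] [ 0.56095097 -0.10374986  0.27726625]
x 1 169 centre off mm 0.6116922527704405 yaw -1.024247322527679 tilt -0.624279079664725
y 1 245 centre off mm 1.1056905256998373 yaw 0.7816292949586905 tilt -0.4951446520755161
w5 body top 477 [0.13445523 0.13600057 0.13716021]
red z [0.25887049 0.28771856 0.2893374 ] [ 0.56181495 -0.10996725  0.28771856]
x 1 286 centre off mm 1.0268120713762956 yaw -1.1500550516099626 tilt -0.5959980473868925
y 1 149 centre off mm -0.22906434282990787 yaw 1.0973619746617767 tilt -0.5172797544152409
```

View pics/c5.png

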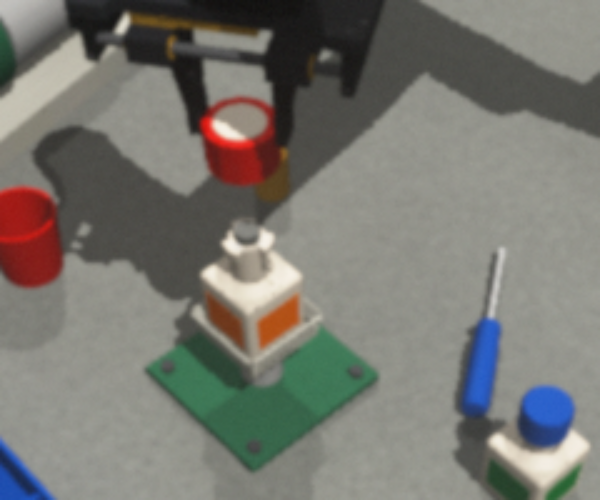

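The crop shows the red cap held at (240,140), well clear above the open neck at (247,235), and the bottle still seated in the tray. The cap underside is at about 0.255 m and the mouth at 0.184 m, so there is about 7 cm of air between them.

```bash
python3 -c "
from station import r
print(r.finish_job())"
```

```text
the job is handed in; nothing more can be done
None
```

The job is handed in: the bottle stands seated in the tray, and the red cap is off and held still in the gripper, about 7 cm above the bottle's mouth.

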